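# Weigh a wooden lantern on the sprung check hook

## Robot

A 7-joint arm with a two-finger parallel gripper is mounted at the origin on the work surface. World frame = base frame: x ahead of the robot, y to its left, z up, the work surface at z = 0. Lengths are in m, angles in rad, forces in N, time in s.
With the tool pointing down it reaches from about 0.4 to 0.85 m from the base axis. Payload 4.5 kg.
Tool frame: the origin (TCP) lies on the centre line of the jaws, within the pads' length; the fingertips stand 8 mm ahead of it and the grasp point (between the pads) lies 11 mm behind it; z points along the fingers, x is the direction in which the jaws open and shut, and the axes are right-handed (so a half turn about z gives the same grasp; the last joint's range is limited). The gripper opens to 88 mm and grips with 3 to 60 N. Pads are 18 mm wide; open, the fingers measure 123 mm over their backs; the gripper's body (75 mm by 187 mm) begins 45 mm behind the grasp point.
Start: joints at [-1.148, 0.689, -0.195, 1.565, 0.157, 0.902, -0.215], TCP at [0.237, 0.578, 0.209] pointing down, gripper open.
Joint ranges: [-3.01, 3.01], [-0.46, 2.08], [-1.47, 1.51], [0.13, 2.56], [-1, 4.14], [0.04, 2.09], [-2.66, 2.66]. Speed limits (rad/s): [2.57, 2.57, 3.14, 3.14, 3.14, 3.14, 3.14].

## Interface

Orientations are given as a unit quaternion [x, y, z, w].
In Python, from plant import r gives the robot as it stands.
- The arm moves only by the shell command python3 -m pendant 'ROWS' [FORCE]. ROWS is JSON, a list of rows, each a list of 3 entries, a list of its own where there are three numbers: the turn, a rotation vector about the tool's x, y, z in rad, then the shift along the tool's x, y, z in m, then the opening, from 0 (shut) to 1 (fully open). In form: [[[wx, wy, wz], [tx, ty, tz], claw], ...]. A call has 1 to 10 rows; each row is the pose to reach, as a shift and turn from the pose commanded when the call began, along the tool's axes at that moment; what a row does not reach only later rows make up. A row lasts 1/10 s, in which the tool goes at most 50 mm and 8.59 degrees, less where a joint would pass 70% of its speed; a pose out of reach is approached as far as the arm can. A call with a gripper value outside its range is refused whole. The fingers move at their own pace and stop on an object; FORCE is the grip in N (left out, the last holds). Time passes only in rows, so rows that repeat a pose let the fingers close. It gives the time, the measured TCP pose, the force and the opening at its end, in the units of the state.
- r.get_state(): the state, without advancing time (a new reading comes with each control period).
- r.snapshot(name): name is "scene" or "top" or "wrist"; returns a dict with "image" (400x640x3 uint8, red, green, blue), "mtx" (3x3 intrinsics, pixels), "dist" ([k1, k2, p1, p2, k3] as OpenCV has them; the pictures are not rectified), "R" (3x3) and "t" (3): a world point X has camera coordinates R X + t; the wrist camera has in their place "T_tool_cam" (4x4, takes a point from camera to tool coordinates, whose origin is the TCP and whose axes are the tool frame's). Camera axes: x right, y down, z forward; pixel columns grow to the right and rows downward; lengths in m; the calibration is good to about 2 mm. A picture is of the moment at which its call begins: read the wrist's pose just before it. There is no depth.
- r.finish_job(): hands the job in, once; it reports no verdict.
The state is a dict: "clock": time; "q": joint angles; "qd": joint speeds; "joint_torque": joint torques, N m; "tool_pos": TCP position; "eef_rot": TCP orientation; "contact_force": force on the tool from outside, world axes, zero at the start; "moment": the same for the moment, N m; "opening": opening from 0.0 (shut) to 1.0 (fully open).
Only numpy, scipy, OpenCV 4.12 (cv2) and the standard library are available. Lean on these libraries where they do the work, as an engineer would, in place of code of your own. Each camera call takes 0.05 s, during which the arm holds its last target. There are 200 camera calls.

## Task

Take the wooden lantern by its red grip and hang it by its steel bar in the dip of the check scale's sprung hook, easing the weight on gently so that the hook is never jerked, forced down or sideways, or left to drop or spring when you let go. Once the lantern hangs free and still, press the green button fully down and let it come up again to record the weight. Leave the lantern hanging and the other things on the bench where they are.

Things in the scene. Friction and masses are not known exactly. Their poses are not given: they have to be found in the camera images.
- lantern_grip (a point): Centre of the lantern's red upright wooden grip, a block 24 mm (along x) by 20 mm (along y) by 46 mm tall, 202 mm above the lantern's underside. A 12 mm thick neck, of which 20 mm shows, joins it to the steel bar below. Axes: x along the bar, z up; half a turn about z makes no difference.
- lantern_bar (a point): Centre of the lantern's level steel top bar, round, 8 mm thick, 72 mm long along x; 47 mm below the grip's centre and 79 mm above the top of the wooden box. With the uprights at x = +-36 mm it forms an opening 75 mm high and 64 mm wide, through which the hook must pass along y.
- lantern: The lantern: light wooden box 72 x 72 x 75 mm with grooved sides and brown top, upright on the bench at the start, carrying the steel bail and red grip. Origin at the centre of its underside. Under 0.7 kg, differing from one to the next, mostly in the box.
- hook_seat (a point): Where the bar's centre rests in the V-shaped dip of the check scale's hook; moves with the hook; 252 mm above the bench unloaded. Axes: y outward along the hook, z up. The hook is a bright steel 10 mm round bar, level along y. Its top beside the dip is 7 mm above this point, the dip is 24 mm wide along y, and its lowest underside is 21 mm below this point.
- hook_tip (a point): Top of the hook's upturned end: 17 mm farther out along the hook than the seat and 27 mm above it.
- stand: The fixed stand of the check scale: blue base plate 160 x 130 x 16 mm, aluminium column 34 x 26 mm with a black cap 40 x 34 mm, 330 mm tall. Origin on the column's axis at bench height; y is the way the hook points. The seat is 102 mm from the column's axis, 82 mm from the orange carriage that bears the hook. Nothing is above the hook.
- hook (a joint): How far the hook has dipped down its column, m: 0 unloaded, 0.085 at the bottom stop. It is carried by a lightly damped spring of 100 N/m (force on the hook = 100 N/m x dip), so how deep it settles depends on the lantern's weight, at most about 66 mm; it bounces for a second or so if disturbed. Lower slowly (hook under 0.1 m/s) and let go only once the hook bears the whole weight: then it moves by less than 4 mm.
- record_top (a point): Centre of the top face of the green push button (34 mm across), on a small black housing fixed to the bench. Pressed straight down.
- record (a joint): Travel of the green button, m: 0 up, 0.006 fully down, which takes 4 N; springs back.
- box_a: Bystander: unfinished hollow wooden box 70 x 70 x 110 mm, open at the top; origin at the centre of its underside.
- box_b: Bystander: a second box like box_a, origin at the centre of its underside.
- sander: Bystander: cork sanding block 90 x 50 x 30 mm, origin at the centre of its underside.
There are look-alikes about, which are no part of the job. Of the things that look like the part that bears record_top, the middle-sized one is meant.

How it is judged:
By the outcome, as a careful person would: the job done as asked, in the order asked, and still so for the second after the job is handed in, with the robot touching nothing.
It also fails if it takes over 70 s, if anything falls off the work surface, if the arm or the gripper's body presses on something with over 40 N, if the wrist force passes 120 N, or if a joint passes its speed limit or range.

## Working session

There is one attempt and no reset: what is moved stays moved. The work goes in short steps, Python scripts to look and compute and a shell command to move; the robot and the scene stay as the last step left them, time stands still between calls to the robot, and variables do not carry over. Pictures are saved under pics/ and viewed, about 8 in all and at most 12, crops included, and the job is handed in when it is done.

```bash
mkdir -p pics; ls
cat > h.py <<'E'
import numpy as np, cv2
from plant import r
from scipy.spatial.transform import Rotation as Ro
def snap(name, fn=None):
    st=r.get_state(); s=r.snapshot(name); s['st']=st
    if name=='wrist':
        T=np.eye(4);T[:3,:3]=Ro.from_quat(st['eef_rot']).as_matrix();T[:3,3]=st['tool_pos']
        C=T@np.array(s['T_tool_cam']); s['R']=C[:3,:3].T; s['t']=-s['R']@C[:3,3]
    for k in('R','t','mtx','dist'): s[k]=np.array(s[k],float)
    if fn: cv2.imwrite('pics/'+fn,cv2.cvtColor(s['image'],cv2.COLOR_RGB2BGR))
    return s
def ray(s,uv):
    p=cv2.undistortPoints(np.array([[uv]],float),s['mtx'],s['dist'])[0,0]
    return -s['R'].T@s['t'], s['R'].T@np.array([p[0],p[1],1.])
def onz(s,uv,z):
    o,d=ray(s,uv); return o+d*(z-o[2])/d[2]
def tri(s1,u1,s2,u2):
    o1,d1=ray(s1,u1);o2,d2=ray(s2,u2)
    a=np.linalg.lstsq(np.c_[d1,-d2],o2-o1,rcond=None)[0]
    p,q=o1+a[0]*d1,o2+a[1]*d2
    return (p+q)/2,np.linalg.norm(p-q)
def proj(s,X):
    return cv2.projectPoints(np.array(X,float).reshape(-1,1,3),cv2.Rodrigues(s['R'])[0],s['t'],s['mtx'],s['dist'])[0][:,0]
E
python3 - <<'E'
from h import *
import pickle
np.set_printoptions(precision=4,suppress=True)
for n in('scene','top'):
    s=snap(n,n+'0.png'); print(n,-s['R'].T@s['t'],s['mtx'][0,0]); pickle.dump(s,open(n+'.pkl','wb'))
st=s['st'];print(st)
print(Ro.from_quat(st['eef_rot']).as_matrix())
E
```

```text
pics
scene [1.1635 0.3282 0.7175] 374.41963412672226
top [0.4663 0.017  1.3204] 504.05739842168026
{'clock': 0.05, 'q': array([-1.1482,  0.69  , -0.1945,  1.5663,  0.1573,  0.9025, -0.2151]), 'qd': array([-0.0015, -0.0016, -0.001 , -0.0011,  0.0007,  0.0008,  0.001 ]), 'joint_torque': array([ -0.0032, -52.901 ,  -1.273 , -15.4033,  -0.0525,   0.0016,
         0.0001]), 'tool_pos': array([0.2367, 0.5777, 0.2086]), 'eef_rot': array([ 0.8304,  0.5572, -0.0007,  0.0006]), 'contact_force': array([-0.29  ,  0.3661,  0.1984]), 'moment': array([ 0.0111,  0.0199, -0.0725]), 'opening': 1.002883359983084}
[[ 0.379   0.9254 -0.0006]
 [ 0.9254 -0.379  -0.0017]
 [-0.0018  0.0001 -1.    ]]
```

View pics/scene0.png

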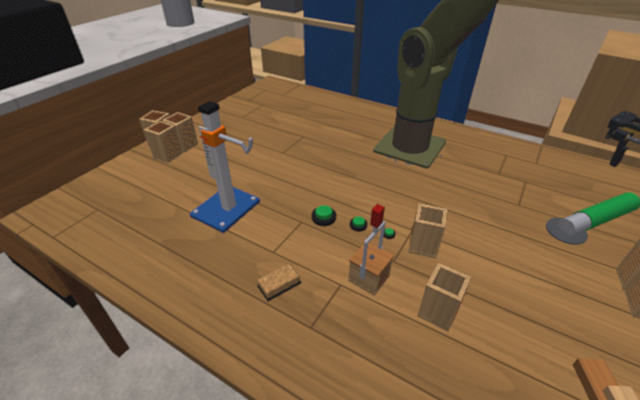

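View pics/top0.png

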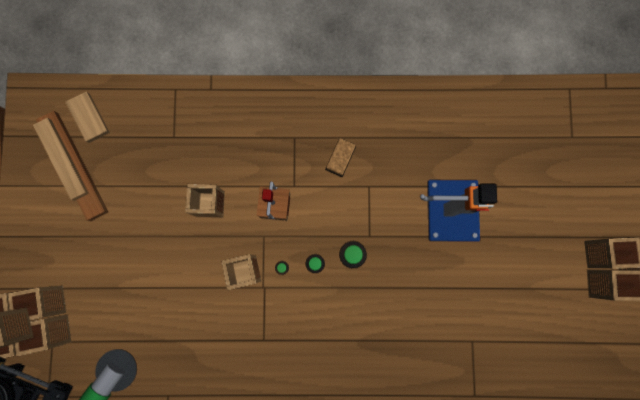

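The scene and top views show the lantern with its red grip at scene (377,216) / top (267,196). The hook tip is at scene (249,145) / top (424,198), and the hook points left in the top view. The middle-sized button is at scene (359,223) / top (315,263).

Run:
```python
from h import *
import pickle
np.set_printoptions(precision=4,suppress=True)
S={n:pickle.load(open(n+'.pkl','rb')) for n in('scene','top')}
def blobs(s,f,amin=15):
    h=cv2.cvtColor(s['image'],cv2.COLOR_RGB2HSV).astype(int)
    m=f(h[...,0],h[...,1],h[...,2]).astype(np.uint8)
    n,l,st,c=cv2.connectedComponentsWithStats(m)
    return [(c[i].round(1),st[i].tolist()) for i in range(1,n) if st[i,4]>=amin]
F={'red':lambda h,s,v:((h<5)|(h>174))&(s>190)&(v>70),'green':lambda h,s,v:(h>45)&(h<80)&(s>130)&(v>50),
'orange':lambda h,s,v:(h>5)&(h<14)&(s>200)&(v>150),'blue':lambda h,s,v:(h>100)&(h<125)&(s>170)&(v>60)}
for k,f in F.items():
    for n in S:
        print(k,n,[b for b in blobs(S[n],f)])
a=S['scene']['image'];b=S['top']['image']
A=cv2.resize(a[95:225,180:270],None,fx=4,fy=4,interpolation=2)
A2=cv2.resize(a[195:295,340:405],None,fx=4,fy=4,interpolation=2)
B=cv2.resize(b[170:250,415:505],None,fx=4,fy=4,interpolation=2)
B2=cv2.resize(b[175:230,250:300],None,fx=4,fy=4,interpolation=2)
M=np.zeros((560,800,3),np.uint8)
M[:520,:360]=A
M[:320,360:720]=B
M[320:540,360:560]=B2
M2=cv2.resize(A2,(156,240));M[320:560,560:716]=M2
cv2.imwrite('pics/m1.png',M[...,::-1])
```

```text
red scene [(array([376.8, 214.7]), [371, 205, 13, 22, 185])]
red top [(array([266.3, 194.4]), [262, 189, 10, 11, 82])]
green scene [(array([612., 208.]), [580, 193, 60, 35, 981]), (array([323.5, 212.2]), [315, 206, 18, 14, 197]), (array([358.2, 221.5]), [352, 217, 13, 10, 102]), (array([388.9, 231.8]), [385, 229, 9, 7, 52])]
green top [(array([353. , 254.3]), [344, 245, 19, 19, 266]), (array([314.8, 263.3]), [309, 257, 13, 14, 138]), (array([281.3, 267.2]), [277, 263, 9, 9, 63]), (array([ 92. , 395.2]), [80, 386, 28, 14, 186])]
orange scene []
orange top [(array([471.5, 196.5]), [470, 187, 8, 21, 42])]
blue scene [(array([324.3,   3.9]), [321, 0, 9, 9, 25]), (array([348.6,   4.1]), [342, 0, 13, 9, 24]), (array([316.3,   5.7]), [313, 2, 7, 8, 15]), (array([333.6,   7.6]), [328, 2, 13, 13, 37]), (array([384.6,   6.1]), [379, 3, 12, 8, 31]), (array([401.8,  11.1]), [396, 5, 12, 12, 37]), (array([310.4,  14.1]), [304, 7, 16, 11, 35]), (array([351.8,  13.6]), [349, 10, 5, 10, 17]), (array([424.3,  13.2]), [421, 11, 8, 6, 17]), (array([341.5,  19.2]), [328, 14, 26, 10, 64]), (array([388.6,
[... 568 characters left out ...]
 [330, 49, 7, 9, 21]), (array([320.5,  56.2]), [317, 54, 9, 6, 17]), (array([379.4,  66. ]), [376, 57, 9, 19, 38]), (array([330.2,  66.1]), [327, 63, 7, 7, 15]), (array([457.1,  69.9]), [453, 65, 10, 10, 30]), (array([394.2,  75.6]), [392, 73, 5, 8, 17]), (array([386.3,  78.3]), [384, 74, 7, 9, 17]), (array([459.4,  80.1]), [454, 76, 10, 8, 23]), (array([339.1,  89.6]), [325, 87, 25, 7, 49]), (array([374.9,  98.4]), [359, 91, 37, 15, 75]), (array([440.9, 112.9]), [438, 110, 7, 7, 22]), (array([449.7, 117.1]), [444, 114, 14, 7, 23]), (array([223.7, 210.5]), [191, 189, 68, 43, 1122])]
blue top [(array([448.8, 187.3]), [429, 181, 49, 15, 504]), (array([451.6, 223.9]), [429, 201, 51, 40, 1349])]
```

View pics/m1.png

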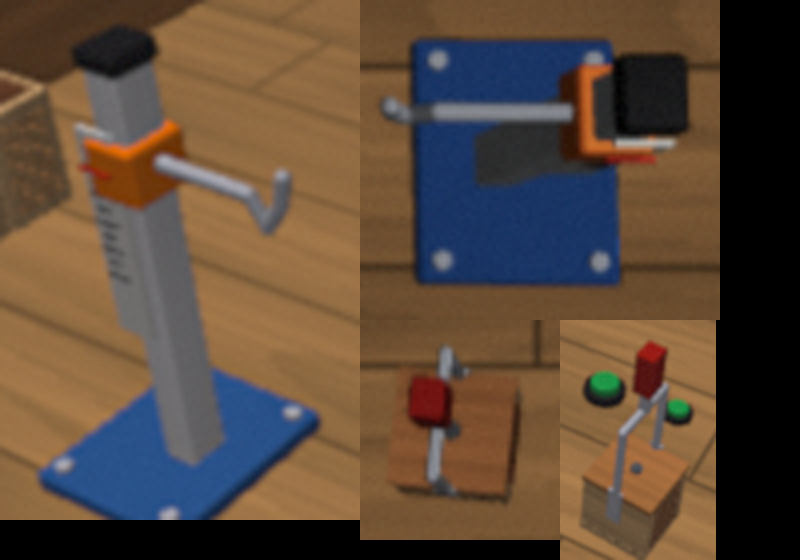

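The crop shows the hook pointing +y with its upturned tip at scene (250.5,138.7) / top (422,195.8). The lantern's bar runs nearly along world x.

Run:
```python
from h import *
import pickle
np.set_printoptions(precision=4,suppress=True)
S=pickle.load(open('scene.pkl','rb'));T=pickle.load(open('top.pkl','rb'))
print('grip',tri(S,(376.8,214.7),T,(266.3,194.4)))
print('tip tri',tri(S,(250.5,139),T,(422,195.8)),onz(T,(422,195.8),.279))
print('hook axis',[onz(T,p,.255) for p in((433.5,198),(467,198))])
print('cap',onz(T,((650-360)/4+415,170+94/4),.33))
m=lambda x,y:((x-360)/4+250,175+(y-320)/4)
e=[onz(T,m(447,352),.155),onz(T,m(437,488),.155)];print('bar',e,np.degrees(np.arctan2(*(e[0]-e[1])[[1,0]])))
b=[onz(T,((x-360)/4+415,170+y/4),.016) for x,y in((438,60),(593,60),(600,261),(442,260))];print('bolts',np.array(b),np.mean(b,0))
for u,v in(((358.2,221.5),(314.8,263.3)),((323.5,212.2),(353,254.3)),((388.9,231.8),(281.3,267.2))): print('btn',tri(S,u,T,v))
# sander
print('obst',onz(T,(203,199),.11),onz(T,(239,272),.11),onz(T,(341,157),.03))
```

```text
grip (array([0.6196, 0.1336, 0.2076]), np.float64(0.001966927004295125))
tip tri (array([ 0.6068, -0.1974,  0.2758]), np.float64(0.0007617827172575267)) [ 0.6066 -0.1971  0.279 ]
hook axis [array([ 0.6052, -0.2262,  0.255 ]), array([ 0.6052, -0.2968,  0.255 ])]
cap [ 0.6044 -0.3151  0.33  ]
bar [array([0.6533, 0.1277, 0.155 ]), array([0.5735, 0.1325, 0.155 ])] -3.452936654150472
bolts [[ 0.6705 -0.2843  0.016 ]
 [ 0.6705 -0.3845  0.016 ]
 [ 0.5398 -0.3841  0.016 ]
 [ 0.5401 -0.2832  0.016 ]] [ 0.6052 -0.334   0.016 ]
btn (array([0.4673, 0.0275, 0.0157]), np.float64(0.000624113511398354))
btn (array([ 0.4901, -0.07  ,  0.022 ]), np.float64(0.0001427078252269739))
btn (array([0.4572, 0.114 , 0.0121]), np.float64(0.00017940537289619523))
obst [0.6213 0.2973 0.11  ] [0.4467 0.2069 0.11  ] [ 0.7421 -0.0401  0.03  ]
```

```bash
python3 -m pendant '[[[0,0,0],[0,0,-0.05],1],[[0,0,0],[0,0,-0.1],1],[[0,0,0.12],[0,0,-0.15],1],[[0,0,0.24],[0,0,-0.19],1],[[0,0,0.37],[-0.02,0.04,-0.21],1],[[0,0,0.5],[-0.04,0.08,-0.21],1],[[0,0,0.63],[-0.06,0.12,-0.21],1],[[0,0,0.76],[-0.08,0.16,-0.21],1],[[0,0,0.89],[-0.1,0.2,-0.21],1],[[0,0,1.02],[-0.12,0.24,-0.21],1]]'
python3 - <<'E'
from h import *
np.set_printoptions(precision=4,suppress=True)
st=r.get_state();R=Ro.from_quat(st['eef_rot']).as_matrix();print(st['q'],st['contact_force']);print(R)
d=R.T@(np.array([.616,.131,.42])-st['tool_pos']);print(d, 'yaw',np.degrees(np.arctan2(R[1,0],R[0,0])))
print(r.snapshot('wrist')['T_tool_cam'])
E
```

```text
clock: 1.1
tool_pos: [0.4142, 0.3746, 0.4192]
eef_rot: [0.997, 0.078, -0.0, 0.0]
contact_force: [0.4, 1.0, 0.4]
opening: 1.002
[-0.8703  0.4094  0.086   1.4274 -0.0355  1.3069 -0.6253] [0.4416 1.005  0.39  ]
[[ 0.9877  0.1562 -0.0005]
 [ 0.1562 -0.9877 -0.0004]
 [-0.0006  0.0003 -1.    ]]
[ 0.1613  0.2721 -0.0008] yaw 8.984659035205826
[[ 1.     -0.0005 -0.0016 -0.0003]
 [ 0.001   0.9509  0.3096 -0.0799]
 [ 0.0014 -0.3096  0.9509 -0.1748]
 [ 0.      0.      0.      1.    ]]
```

```bash
python3 -m pendant '[[[0,0,0.1],[0.025,0.045,0],1],[[0,0,0.217],[0.05,0.09,0],1],[[0,0,0.217],[0.075,0.13,0],1],[[0,0,0.217],[0.1,0.17,0],1],[[0,0,0.217],[0.125,0.21,0],1],[[0,0,0.217],[0.15,0.25,0],1],[[0,0,0.217],[0.161,0.272,0],1],[[0,0,0.217],[0.161,0.272,0],1],[[0,0,0.217],[0.161,0.272,0],1],[[0,0,0.217],[0.161,0.272,0],1]]'
python3 - <<'E'
from h import *
import pickle
s=snap('wrist','w1.png');pickle.dump(s,open('w1.pkl','wb'));print(s['st']['contact_force'],s['st']['qd'])
E
```

```text
clock: 2.15
tool_pos: [0.6153, 0.136, 0.4193]
eef_rot: [1.0, -0.026, -0.001, -0.001]
contact_force: [0.4, 0.4, -0.2]
opening: 1.003
[ 0.40892144  0.39133763 -0.1937127 ] [-0.01049553 -0.00595791  0.00047108 -0.00120875  0.00557115  0.00067776
  0.00278252]
```

View pics/w1.png

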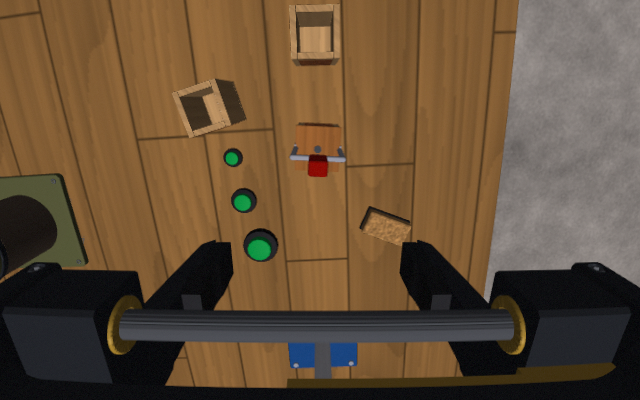

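Wrist view: lantern at (318,150) with bar ends at about (292,157) and (345,160). The red grip is at (318,165) and the middle button at (243,200).

Run:
```python
from h import *
import pickle
np.set_printoptions(precision=4,suppress=True)
w=pickle.load(open('w1.pkl','rb'));S=pickle.load(open('scene.pkl','rb'));T=pickle.load(open('top.pkl','rb'))
h=cv2.cvtColor(w['image'],cv2.COLOR_RGB2HSV).astype(int)
m=(((h[...,0]<5)|(h[...,0]>174))&(h[...,1]>190)&(h[...,2]>60)).astype(np.uint8)
n,l,st,c=cv2.connectedComponentsWithStats(m);i=1+st[1:,4].argmax();print(st[i],c[i])
g=c[i]
for s,u in((S,(376.8,214.7)),(T,(266.3,194.4))): print(tri(w,g,s,u), onz(w,g,.205))
e=[onz(w,(292,157),.155),onz(w,(345,160),.155)];print(e,np.mean(e,0),np.degrees(np.arctan2(*(e[1]-e[0])[[1,0]])))
box=l==i; ys,xs=np.nonzero(box)
rect=cv2.minAreaRect(np.c_[xs,ys].astype(np.float32));print(rect)
# top-face: upper/lower edge
print([onz(w,(g[0],st[i][1]+.0),.225), onz(w,(g[0],st[i][1]+st[i][3]),.225)])
gm=((h[...,0]>45)&(h[...,0]<80)&(h[...,1]>130)&(h[...,2]>50)).astype(np.uint8)
n,l,st,c=cv2.connectedComponentsWithStats(gm)
for k in range(1,n):
    if st[k,4]>60: print('btn',onz(w,c[k],.018),c[k])
cv2.imwrite('pics/w1c.png',cv2.resize(w['image'][110:190,270:370],None,fx=7,fy=7,interpolation=2)[...,::-1])
```

```text
[308 160  20  17 288] [317.441  168.1944]
(array([0.6154, 0.1295, 0.2035]), np.float64(0.003040048530399782)) [0.6157 0.1283 0.205 ]
(array([0.6163, 0.1328, 0.2258]), np.float64(0.0009208287711103845)) [0.6157 0.1283 0.205 ]
[array([0.5803, 0.135 , 0.155 ]), array([0.6546, 0.1269, 0.155 ])] [0.6174 0.131  0.155 ] -6.276372630508046
((317.4382629394531, 168.30291748046875), (18.407161712646484, 15.876175880432129), 4.39870548248291)
[array([0.6164, 0.1427, 0.225 ]), array([0.6153, 0.122 , 0.225 ])]
btn [0.4557 0.114  0.018 ] [231.5072 158.1377]
btn [0.465  0.0275 0.018 ] [242.1792 202.025 ]
btn [ 0.4864 -0.0732  0.018 ] [258.8829 248.3423]
```

View pics/w1c.png

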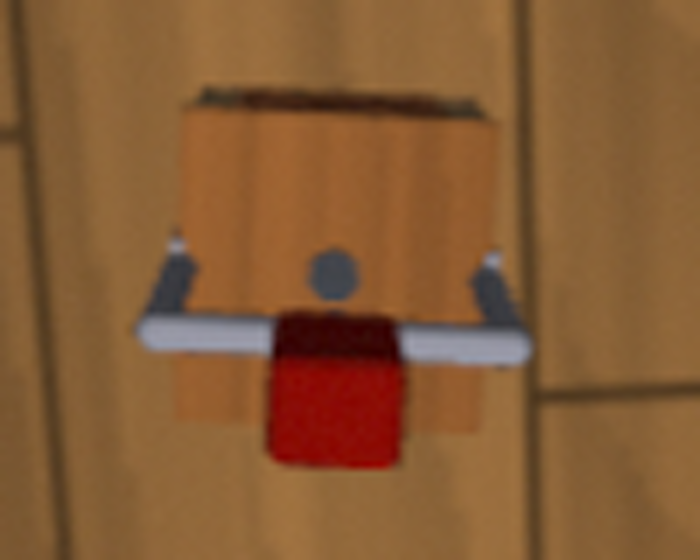

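The crop shows the grip's bright top face centred at wrist (318,169) and the bar about 2.4° off the image horizontal.

Run:
```python
from h import *
import pickle
np.set_printoptions(precision=4,suppress=True)
w=pickle.load(open('w1.pkl','rb'))
g=onz(w,(318,169.1),.225);print(g)
a=onz(w,(290.5,157.6),.156);b=onz(w,(345.5,159.7),.156);print((a+b)/2,np.degrees(np.arctan2(*(b-a)[[1,0]])))
a=onz(w,(270+190/7,110+105/7),.076);b=onz(w,(270+497/7,110+120/7),.076);print('box',np.degrees(np.arctan2(*(b-a)[[1,0]])))
st=r.get_state();R=Ro.from_quat(st['eef_rot']).as_matrix();print(np.degrees(np.arctan2(R[1,0],R[0,0])),st['tool_pos'])
for X in (g,(a+b)/2): print(R.T@(np.array([g[0],g[1],.202-.005])-st['tool_pos']))
```

```text
[0.6165 0.1317 0.225 ]
[0.6167 0.131  0.156 ] -5.212050359475221
box -5.75839513909799
-2.961153305023757 [0.6153 0.1361 0.4194]
[0.0015 0.0047 0.2224]
[0.0015 0.0047 0.2224]
```

```bash
python3 -m pendant '[[[0,0,0.022],[0.0015,0.0047,0.03],1],[[0,0,0.044],[0.0015,0.0047,0.07],1],[[0,0,0.044],[0.0015,0.0047,0.11],1],[[0,0,0.044],[0.0015,0.0047,0.14],1],[[0,0,0.044],[0.0015,0.0047,0.16],1],[[0,0,0.044],[0.0015,0.0047,0.16],1],[[0,0,0.044],[0.0015,0.0047,0.16],1]]'
python3 - <<'E'
from h import *
np.set_printoptions(precision=4,suppress=True)
st=r.get_state();R=Ro.from_quat(st['eef_rot']).as_matrix();print(np.degrees(np.arctan2(R[1,0],R[0,0])),R[:,2],st['contact_force'],st['tool_pos'])
print(R.T@(np.array([.6165,.1315,.194])-st['tool_pos']))
E
```

```text
clock: 2.9
tool_pos: [0.6175, 0.1304, 0.2602]
eef_rot: [0.999, -0.049, 0.0, -0.0]
contact_force: [0.0, -0.3, 1.5]
opening: 1.004
-5.568389322924679 [ 0.0006  0.0007 -1.    ] [ 0.0073 -0.3187  1.4647] [0.6175 0.1304 0.2602]
[-0.0011 -0.001   0.0662]
```

```bash
python3 -m pendant '[[[0,0,0],[-0.001,-0.001,0.02],1],[[0,0,0],[-0.001,-0.001,0.04],1],[[0,0,0],[-0.001,-0.001,0.058],1],[[0,0,0],[-0.001,-0.001,0.066],1],[[0,0,0],[-0.001,-0.001,0.066],1],[[0,0,0],[-0.001,-0.001,0.066],1],[[0,0,0],[-0.001,-0.001,0.066],1],[[0,0,0],[-0.001,-0.001,0.066],1]]'
python3 -m pendant '[[[0,0,0],[0,0,0],1],[[0,0,0],[0,0,0],1]]'
python3 -m pendant '[[[0,0,0],[0,0,0],0.5],[[0,0,0],[0,0,0],0.25],[[0,0,0],[0,0,0],0.1],[[0,0,0],[0,0,0],0.1],[[0,0,0],[0,0,0],0.1],[[0,0,0],[0,0,0],0.1],[[0,0,0],[0,0,0],0.1],[[0,0,0],[0,0,0],0.1]]' 25
```

```text
clock: 3.7
tool_pos: [0.6173, 0.1303, 0.1944]
eef_rot: [0.999, -0.05, 0.001, -0.0]
contact_force: [-0.6, -0.3, -0.2]
opening: 1.0
clock: 3.9
tool_pos: [0.6168, 0.1303, 0.1937]
eef_rot: [0.999, -0.049, 0.0, -0.0]
contact_force: [-0.5, 0.6, -1.2]
opening: 1.002
clock: 4.7
tool_pos: [0.6166, 0.1302, 0.1934]
eef_rot: [0.999, -0.049, 0.0, -0.0]
contact_force: [-0.9, 0.4, 0.1]
opening: 0.299
```

```bash
python3 -m pendant '[[[0,0,0],[0,0,-0.008],0.1],[[0,0,0],[0,0,-0.02],0.1],[[0,0,0],[0,0,-0.04],0.1],[[0,0,0],[0,0,-0.065],0.1],[[0,0,0],[0,0,-0.09],0.1],[[0,0,0],[0,0,-0.115],0.1],[[0,0,0],[0,0,-0.13],0.1],[[0,0,0],[0,0,-0.139],0.1],[[0,0,0],[0,0,-0.142],0.1],[[0,0,0],[0,0,-0.142],0.1]]' 35
python3 -m pendant '[[[0,0,-0.03],[0.001,0.02,0],0.1],[[0,0,-0.06],[0.003,0.05,0],0.1],[[0,0,-0.097],[0.005,0.08,0],0.1],[[0,0,-0.097],[0.007,0.11,0],0.1],[[0,0,-0.097],[0.009,0.14,0],0.1],[[0,0,-0.097],[0.011,0.17,0],0.1],[[0,0,-0.097],[0.012,0.2,0],0.1],[[0,0,-0.097],[0.014,0.225,0],0.1],[[0,0,-0.097],[0.015,0.245,0],0.1],[[0,0,-0.097],[0.015,0.26,0],0.1]]'
python3 -m pendant '[[[0,0,0],[0,0,0],0.1],[[0,0,0],[0,0,0],0.1],[[0,0,0],[0,0,0],0.1],[[0,0,0],[0,0,0],0.1],[[0,0,0],[0,0,0],0.1],[[0,0,0],[0,0,0],0.1],[[0,0,0],[0,0,0],0.1],[[0,0,0],[0,0,0],0.1]]'
cat > look.py <<'E'
from h import *
import pickle,sys
np.set_printoptions(precision=4,suppress=True)
n=sys.argv[1];k=int(sys.argv[2])
f=[];p=[]
for i in range(k):
    s=snap(['scene','top','wrist'][i%3],'%s_%s.png'%(n,['scene','top','wrist'][i%3]) if i<3 else None)
    if i<3: pickle.dump(s,open('%s_%s.pkl'%(n,['scene','top','wrist'][i]),'wb'))
    f.append(s['st']['contact_force']);p.append(s['st']['tool_pos'])
R=Ro.from_quat(s['st']['eef_rot']).as_matrix()
print('F',np.mean(f,0),np.std(f,0),'pos',np.mean(p,0),'yaw',np.degrees(np.arctan2(R[1,0],R[0,0])),'z',R[:,2],s['st']['clock'],s['st']['opening'])
E
python3 look.py a 12
python3 - <<'E'
from h import *
import pickle
a=pickle.load(open('a_scene.pkl','rb'))['image'];b=pickle.load(open('a_top.pkl','rb'))['image']
A=cv2.resize(a[80:280,170:370],None,fx=2.5,fy=2.5,interpolation=2);B=cv2.resize(b[130:290,330:510],(300,267),interpolation=2)
M=np.zeros((500,800,3),np.uint8);M[:,:500]=A;M[:267,500:]=B;cv2.imwrite('pics/m2.png',M[...,::-1])
E
```

```text
clock: 5.7
tool_pos: [0.6164, 0.1302, 0.3353]
eef_rot: [0.999, -0.049, -0.0, 0.0]
contact_force: [-0.2, 0.2, -3.6]
opening: 0.246
clock: 6.7
tool_pos: [0.6049, -0.1321, 0.3342]
eef_rot: [1.0, -0.002, -0.001, 0.0]
contact_force: [-1.1, -0.9, -4.0]
opening: 0.244
clock: 7.5
tool_pos: [0.6058, -0.1301, 0.3354]
eef_rot: [1.0, -0.001, 0.0, -0.0]
contact_force: [-0.1, 0.3, -3.9]
opening: 0.248
F [-0.1233 -0.1924 -3.5781] [0.5921 0.4654 0.5533] pos [ 0.6059 -0.13    0.3354] yaw -0.12188776537479878 z [ 0.  0. -1.] 8.05 0.24499482038344034
```

View pics/m2.png

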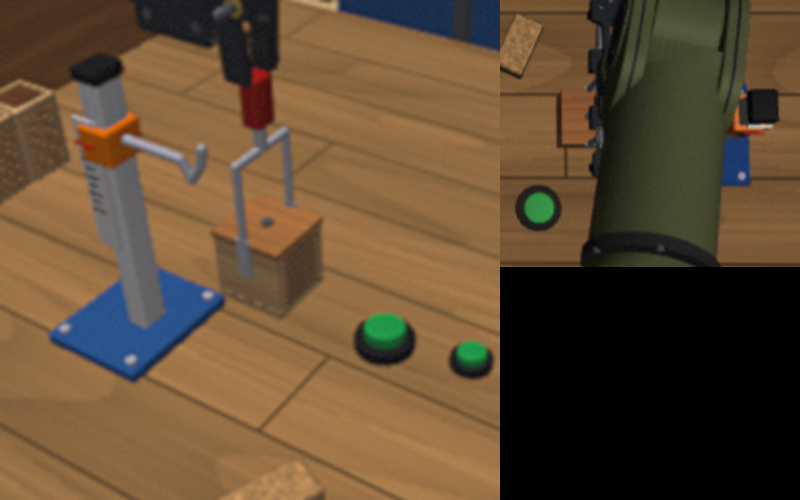

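The lantern hangs level from the jaws, with bar ends at mosaic (237,168) and (287,130). The hook tip is at (201,147) and the large button is well below.

Run:
```python
from h import *
import pickle
np.set_printoptions(precision=4,suppress=True)
s=pickle.load(open('a_scene.pkl','rb'));w=pickle.load(open('a_wrist.pkl','rb'))
m=lambda x,y:(170+x/2.5,80+y/2.5)
for z in(.292,.297):
  e=[onz(s,m(236,169),z),onz(s,m(288,130),z)];print(e,np.mean(e,0))
print('tip',onz(s,m(202,146),.279))
print(proj(w,[[.6065,-.197,.279],[.606,-.1301,.297]]))
cv2.imwrite('pics/a_w.png',w['image'][:,:,::-1])
```

```text
[array([ 0.6394, -0.1296,  0.292 ]), array([ 0.562 , -0.1304,  0.292 ])] [ 0.6007 -0.13    0.292 ]
[array([ 0.6456, -0.1243,  0.297 ]), array([ 0.5691, -0.125 ,  0.297 ])] [ 0.6073 -0.1246  0.297 ]
tip [ 0.6083 -0.1943  0.279 ]
[[317.7996 278.5088]
 [317.09   211.7522]]
```

View pics/a_w.png

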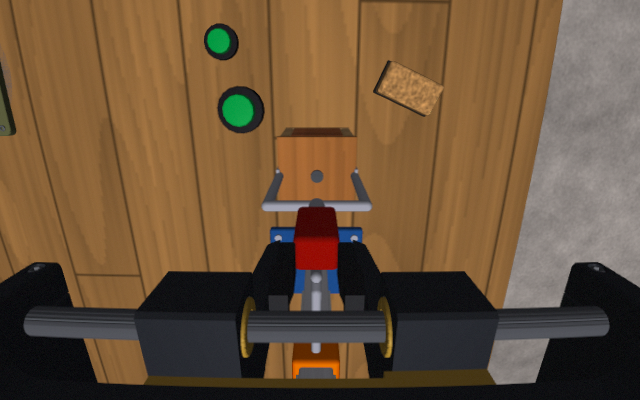

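The wrist view shows the hook tip at (316,278) directly in line with the bar (centre about (317,205)). The box is square to the hook.

Run:
```python
from h import *
import pickle
np.set_printoptions(precision=4,suppress=True)
s=pickle.load(open('a_scene.pkl','rb'));w=pickle.load(open('a_wrist.pkl','rb'))
m=lambda x,y:(170+x/2.5,80+y/2.5)
print('bar',tri(s,m(262,149.5),w,(317,205.8)))
print('barends',tri(s,m(236,169),w,(370,206)),tri(s,m(288,130),w,(264,206)))
print('tip',tri(s,m(202,146),w,(316.5,277)))
print('grip top centre',onz(w,(316.5,252),.367), 'hole',onz(w,(317,176),.142+.076),onz(w,(317,135.5),.217))
print('boxtop back/front edge y?',onz(w,(317,136),.217))
```

```text
bar (array([ 0.606 , -0.1264,  0.2951]), np.float64(0.0004128583882449406))
barends (array([ 0.6441, -0.126 ,  0.2958]), np.float64(0.0005960594222082176)) (array([ 0.5678, -0.126 ,  0.2961]), np.float64(8.824300533607296e-05))
tip (array([ 0.6054, -0.197 ,  0.2767]), np.float64(8.192194905436654e-05))
grip top centre [ 0.6056 -0.1256  0.367 ] hole [ 0.6061 -0.1234  0.218 ] [ 0.6061 -0.0853  0.217 ]
boxtop back/front edge y? [ 0.6061 -0.0858  0.217 ]
```

```bash
python3 -m pendant '[[[0,0,0],[0,0.006,0],0.1],[[0,0,0],[0,0.016,0],0.1],[[0,0,0],[0,0.028,0],0.1],[[0,0,0],[0,0.04,0],0.1],[[0,0,0],[0,0.052,0],0.1],[[0,0,0],[0,0.064,0],0.1],[[0,0,0],[0,0.074,0],0.1],[[0,0,0],[0,0.081,0],0.1],[[0,0,0],[0,0.086,0],0.1],[[0,0,0],[0,0.0875,0],0.1]]'
python3 -m pendant '[[[0,0,0],[0,0,0],0.1],[[0,0,0],[0,0,0],0.1],[[0,0,0],[0,0,0],0.1],[[0,0,0],[0,0,0],0.1],[[0,0,0],[0,0,0],0.1],[[0,0,0],[0,0,0],0.1]]'
python3 look.py b 9
python3 - <<'E'
from h import *
import pickle
a=pickle.load(open('b_scene.pkl','rb'))['image'];b=pickle.load(open('b_wrist.pkl','rb'))['image']
A=cv2.resize(a[90:210,180:280],None,fx=4,fy=4,interpolation=2);B=cv2.resize(b[150:310,250:383],None,fx=3,fy=3,interpolation=2)
M=np.zeros((480,800,3),np.uint8);M[:,:400]=A;M[:,400:799]=B;cv2.imwrite('pics/m3.png',M[...,::-1])
E
```

```text
clock: 9.1
tool_pos: [0.6056, -0.2182, 0.3354]
eef_rot: [1.0, -0.001, -0.0, 0.0]
contact_force: [0.8, 0.3, -3.7]
opening: 0.248
clock: 9.7
tool_pos: [0.6057, -0.2175, 0.3354]
eef_rot: [1.0, -0.001, 0.0, 0.0]
contact_force: [0.2, -0.4, -3.1]
opening: 0.242
F [ 0.1939 -0.1893 -3.4921] [0.5615 0.5015 0.4902] pos [ 0.6057 -0.2175  0.3354] yaw -0.11185690578283543 z [-0.      0.0001 -1.    ] 10.1 0.24615507367571104
```

View pics/m3.png

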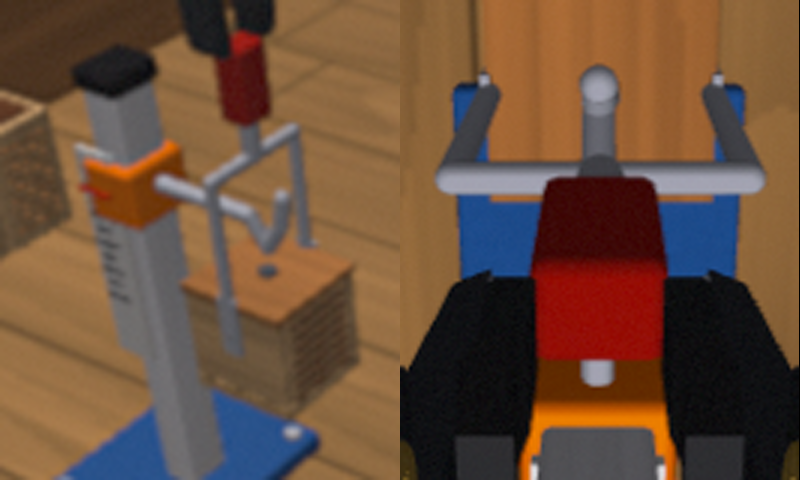

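The hook is now through the bail. The tip is at wrist (316,178) and the bar at (316.7,209), centred left-right, with the box clear below the hook.

Run:
```python
from h import *
import pickle
np.set_printoptions(precision=4,suppress=True)
s=pickle.load(open('b_scene.pkl','rb'));w=pickle.load(open('b_wrist.pkl','rb'))
print('bar',tri(s,(243.1,129.5),w,(316.7,209.3)),onz(w,(316.7,209.3),.2965))
print('tip',tri(s,(250.4,138.6),w,(316.3,177.5)),onz(w,(316.3,178.3),.279))
```

```text
bar (array([ 0.6055, -0.217 ,  0.2939]), np.float64(0.0001767194194661702)) [ 0.6056 -0.2161  0.2965]
tip (array([ 0.6055, -0.198 ,  0.2759]), np.float64(0.0004989893311992837)) [ 0.6053 -0.1976  0.279 ]
```

```bash
python3 -m pendant '[[[0,0,0],[0,-0.001,0.003],0.1],[[0,0,0],[0,-0.001,0.007],0.1],[[0,0,0],[0,-0.001,0.011],0.1],[[0,0,0],[0,-0.001,0.015],0.1],[[0,0,0],[0,-0.001,0.019],0.1],[[0,0,0],[0,-0.001,0.023],0.1],[[0,0,0],[0,-0.001,0.027],0.1],[[0,0,0],[0,-0.001,0.03],0.1],[[0,0,0],[0,-0.001,0.032],0.1],[[0,0,0],[0,-0.001,0.033],0.1]]'
python3 -m pendant '[[[0,0,0],[0,0,0.001],0.1],[[0,0,0],[0,0,0.002],0.1],[[0,0,0],[0,0,0.003],0.1],[[0,0,0],[0,0,0.004],0.1],[[0,0,0],[0,0,0.005],0.1],[[0,0,0],[0,0,0.006],0.1],[[0,0,0],[0,0,0.007],0.1],[[0,0,0],[0,0,0.008],0.1],[[0,0,0],[0,0,0.009],0.1],[[0,0,0],[0,0,0.01],0.1]]'
python3 -m pendant '[[[0,0,0],[0,0,0.001],0.1],[[0,0,0],[0,0,0.002],0.1],[[0,0,0],[0,0,0.003],0.1],[[0,0,0],[0,0,0.004],0.1],[[0,0,0],[0,0,0.005],0.1],[[0,0,0],[0,0,0.006],0.1],[[0,0,0],[0,0,0.007],0.1],[[0,0,0],[0,0,0.008],0.1],[[0,0,0],[0,0,0.009],0.1],[[0,0,0],[0,0,0.01],0.1]]'
python3 look.py c 9
python3 - <<'E'
from h import *
import pickle
a=pickle.load(open('c_scene.pkl','rb'))['image'];b=pickle.load(open('c_wrist.pkl','rb'))['image']
A=cv2.resize(a[90:210,180:280],None,fx=4,fy=4,interpolation=2);B=cv2.resize(b[150:310,250:383],None,fx=3,fy=3,interpolation=2)
M=np.zeros((480,800,3),np.uint8);M[:,:400]=A;M[:,400:799]=B;cv2.imwrite('pics/m4.png',M[...,::-1])
E
```

```text
clock: 11.15
tool_pos: [0.6057, -0.2164, 0.3022]
eef_rot: [1.0, -0.001, -0.0, -0.0]
contact_force: [-0.6, -0.0, -3.5]
opening: 0.245
clock: 12.15
tool_pos: [0.6057, -0.2165, 0.2923]
eef_rot: [1.0, -0.001, 0.0, -0.0]
contact_force: [-0.7, -0.8, -3.9]
opening: 0.246
clock: 13.15
tool_pos: [0.6057, -0.2166, 0.2824]
eef_rot: [1.0, -0.001, 0.0, -0.0]
contact_force: [-0.3, -0.2, -2.6]
opening: 0.248
F [ 0.0224 -0.1591 -2.6898] [0.5085 0.2886 0.5695] pos [ 0.6057 -0.2165  0.2824] yaw -0.1107575469429202 z [ 0.0002  0.     -1.    ] 13.55 0.24531646429814544
```

View pics/m4.png

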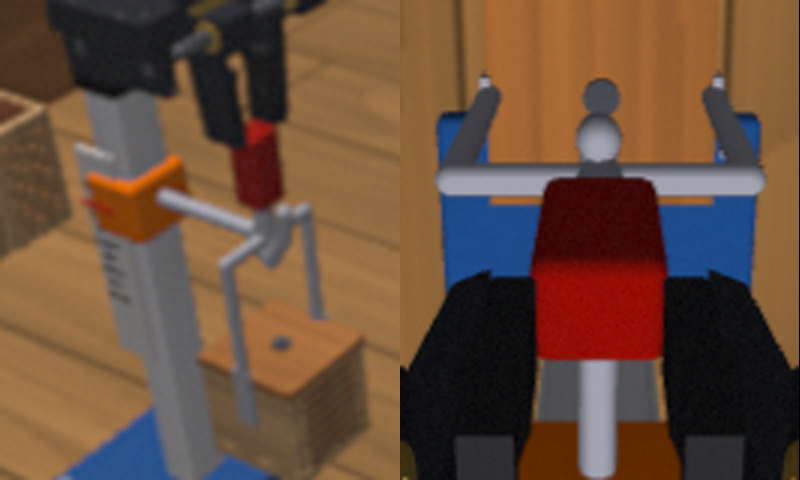

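The bar sits in the dip and the carriage has dipped slightly. About 0.9 N has been transferred and lateral forces are near zero.

```bash
python3 -m pendant '[[[0,0,0],[0,0,0.001],0.1],[[0,0,0],[0,0,0.002],0.1],[[0,0,0],[0,0,0.0035],0.1],[[0,0,0],[0,0,0.005],0.1],[[0,0,0],[0,0,0.0065],0.1],[[0,0,0],[0,0,0.008],0.1],[[0,0,0],[0,0,0.0095],0.1],[[0,0,0],[0,0,0.011],0.1],[[0,0,0],[0,0,0.012],0.1],[[0,0,0],[0,0,0.013],0.1]]'
python3 -m pendant '[[[0,0,0],[0,0,0.001],0.1],[[0,0,0],[0,0,0.002],0.1],[[0,0,0],[0,0,0.003],0.1],[[0,0,0],[0,0,0.004],0.1],[[0,0,0],[0,0,0.005],0.1],[[0,0,0],[0,0,0.006],0.1],[[0,0,0],[0,0,0.007],0.1],[[0,0,0],[0,0,0.008],0.1],[[0,0,0],[0,0,0.009],0.1],[[0,0,0],[0,0,0.009],0.1]]'
python3 look.py d 24
```

```text
clock: 14.6
tool_pos: [0.6057, -0.2166, 0.2694]
eef_rot: [1.0, -0.001, 0.0, 0.0]
contact_force: [-0.3, -0.0, -1.2]
opening: 0.25
clock: 15.6
tool_pos: [0.6057, -0.2165, 0.2603]
eef_rot: [1.0, -0.001, -0.0, -0.0]
contact_force: [0.8, 0.2, -0.3]
opening: 0.248
F [ 0.0759 -0.3811 -0.4857] [0.4279 0.498  0.389 ] pos [ 0.6057 -0.2165  0.2604] yaw -0.11523618324787388 z [ 0.      0.0001 -1.    ] 16.75 0.25013667073241275
```

```bash
python3 -m pendant '[[[0,0,0],[0,0,0.0008],0.1],[[0,0,0],[0,0,0.0016],0.1],[[0,0,0],[0,0,0.0024],0.1],[[0,0,0],[0,0,0.0032],0.1],[[0,0,0],[0,0,0.004],0.1],[[0,0,0],[0,0,0.0045],0.1],[[0,0,0],[0,0,0.0045],0.1],[[0,0,0],[0,0,0.0045],0.1]]'
python3 look.py e 30
```

```text
clock: 17.6
tool_pos: [0.6057, -0.2165, 0.2559]
eef_rot: [1.0, -0.001, 0.0, -0.0]
contact_force: [-0.0, 0.4, -0.2]
opening: 0.251
F [ 0.1021 -0.5793  0.0195] [0.4826 0.4268 0.5584] pos [ 0.6057 -0.2165  0.2559] yaw -0.11424878006625862 z [-0.      0.0001 -1.    ] 19.05 0.24623034241759406
```

```bash
python3 -m pendant '[[[0,0,0],[0,0,0],0.15],[[0,0,0],[0,0,0],0.2],[[0,0,0],[0,0,0],0.22],[[0,0,0],[0,0,0],0.25],[[0,0,0],[0,0,0],0.27],[[0,0,0],[0,0,0],0.29],[[0,0,0],[0,0,0],0.31],[[0,0,0],[0,0,0],0.34],[[0,0,0],[0,0,0],0.38],[[0,0,0],[0,0,0],0.42]]' 5
python3 -m pendant '[[[0,0,0],[0,0,0],0.5],[[0,0,0],[0,0,0],0.6],[[0,0,0],[0,0,0],0.6],[[0,0,0],[0,0,0],0.6],[[0,0,0],[0,0,0],0.6]]'
python3 look.py f 3
python3 - <<'E'
from h import *
import pickle
n='f'
a=pickle.load(open('f_scene.pkl','rb'))['image'];b=pickle.load(open('f_wrist.pkl','rb'))['image']
A=cv2.resize(a[90:210,180:280],None,fx=4,fy=4,interpolation=2);B=cv2.resize(b[150:310,250:383],None,fx=3,fy=3,interpolation=2)
M=np.zeros((480,800,3),np.uint8);M[:,:400]=A;M[:,400:799]=B;cv2.imwrite('pics/m5.png',M[...,::-1])
E
```

```text
clock: 20.1
tool_pos: [0.6056, -0.2165, 0.2559]
eef_rot: [1.0, -0.001, -0.0, -0.0]
contact_force: [0.1, -0.1, 0.1]
opening: 0.42
clock: 20.6
tool_pos: [0.6057, -0.2165, 0.2559]
eef_rot: [1.0, -0.001, -0.0, -0.0]
contact_force: [-0.1, -0.7, 0.2]
opening: 0.601
F [ 0.3011 -0.1413  0.4395] [0.2863 0.4209 0.2061] pos [ 0.6057 -0.2165  0.2559] yaw -0.1142644911566967 z [ 0.      0.0001 -1.    ] 20.7 0.5996567396189703
```

View pics/m5.png

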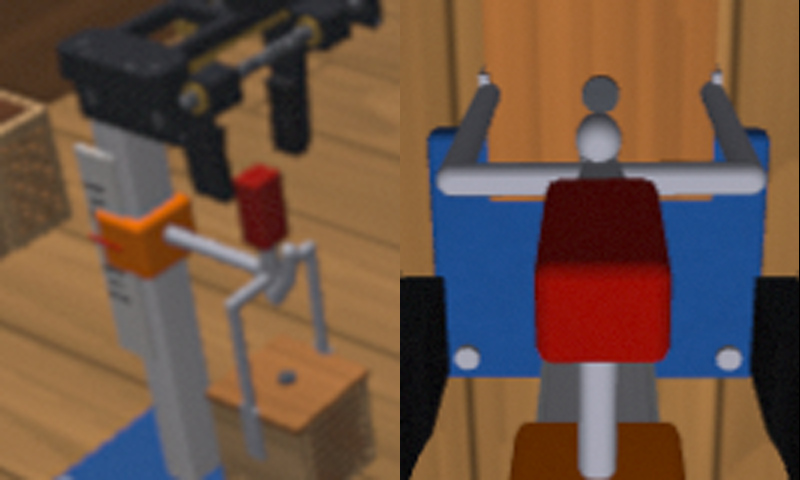

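The lantern hangs free in the dip with the jaws clear on both sides (grip at scene crop (262,205)). Retreating straight up, then over to the middle button with the fingers shut.

```bash
python3 -m pendant '[[[0,0,0],[0,0,-0.004],0.6],[[0,0,0],[0,0,-0.012],0.6],[[0,0,0],[0,0,-0.025],0.6],[[0,0,0],[0,0,-0.045],0.6],[[0,0,0],[0,0,-0.07],0.6],[[0,0,0],[0,0,-0.095],0.6],[[0,0,0],[0,0,-0.115],0.6],[[0,0,0],[0,0,-0.12],0.6]]'
python3 -m pendant '[[[0,0,0],[-0.01,-0.02,0],0.6],[[0,0,0],[-0.03,-0.05,0],0.6],[[0,0,0],[-0.05,-0.09,0],0.3],[[0,0,0],[-0.07,-0.13,0],0],[[0,0,0],[-0.095,-0.17,0.03],0],[[0,0,0],[-0.115,-0.205,0.07],0],[[0,0,0],[-0.13,-0.23,0.11],0],[[0,0,0],[-0.139,-0.244,0.15],0],[[0,0,0],[-0.139,-0.244,0.18],0],[[0,0,0],[-0.139,-0.244,0.2],0]]' 20
python3 -m pendant '[[[0,0,0],[0,0,0],0],[[0,0,0],[0,0,0],0],[[0,0,0],[0,0,0],0],[[0,0,0],[0,0,0],0],[[0,0,0],[0,0,0],0]]'
python3 look.py g 6
python3 - <<'E'
from h import *
import pickle
np.set_printoptions(precision=4,suppress=True)
w=pickle.load(open('g_wrist.pkl','rb'));S=pickle.load(open('scene.pkl','rb'))
h=cv2.cvtColor(w['image'],cv2.COLOR_RGB2HSV).astype(int)
gm=((h[...,0]>45)&(h[...,0]<80)&(h[...,1]>130)&(h[...,2]>50)).astype(np.uint8)
n,l,st,c=cv2.connectedComponentsWithStats(gm)
for k in range(1,n):
    if st[k,4]>60: print('btn',onz(w,c[k],.018),c[k],st[k])
a=pickle.load(open('g_scene.pkl','rb'))['image']
A=cv2.resize(a[90:260,180:420],None,fx=2.5,fy=2.5,interpolation=2)
M=np.zeros((425,800,3),np.uint8);M[:,:600]=A;M[:200,600:]=cv2.resize(w['image'],(200,200));cv2.imwrite('pics/m6.png',M[...,::-1])
E
```

```text
clock: 21.55
tool_pos: [0.6069, -0.2171, 0.3792]
eef_rot: [1.0, -0.001, 0.003, 0.001]
contact_force: [0.7, 0.2, -0.0]
opening: 0.599
clock: 22.55
tool_pos: [0.4647, 0.0288, 0.1735]
eef_rot: [1.0, 0.0, -0.002, 0.0]
contact_force: [0.4, 0.1, 0.5]
opening: 0.006
clock: 23.05
tool_pos: [0.4678, 0.0278, 0.1768]
eef_rot: [1.0, -0.001, 0.001, -0.0]
contact_force: [0.6, -0.4, 0.9]
opening: 0.005
F [-0.0969 -0.2897  0.0892] [0.4783 0.7165 0.7053] pos [0.4675 0.0278 0.1764] yaw -0.11348449380127443 z [ 0.0004  0.0001 -1.    ] 23.3 0.004514561829740163
btn [0.4549 0.1129 0.018 ] [303.7752  89.9349] [292  78  25  25 476]
btn [0.4654 0.0275 0.018 ] [314.6788 172.7048] [299 157  32  32 769]
btn [ 0.4989 -0.0608  0.018 ] [343.5549 246.2256] [322 235  34  31 328]
```

View pics/m6.png

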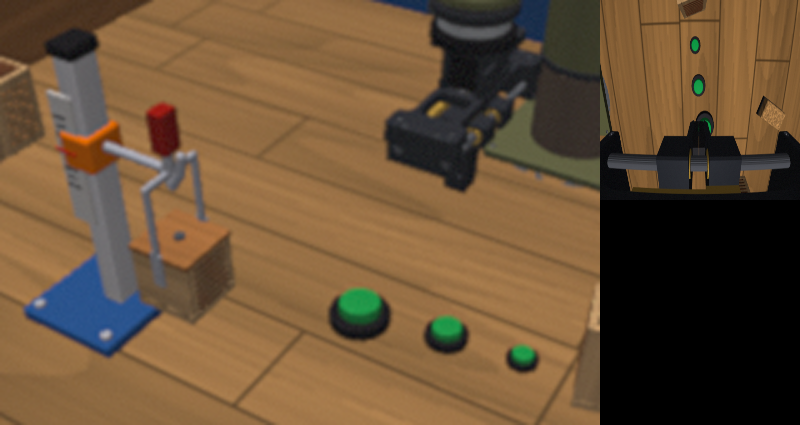

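The lantern hangs freely (scene crop (175,190)), and the gripper is above the middle button, which sits at wrist (315,173). I'll check that the lantern is still, then press.

```bash
python3 -m pendant '[[[0,0,0],[-0.0015,0,0.03],0],[[0,0,0],[-0.0015,0,0.06],0],[[0,0,0],[-0.0015,0,0.09],0],[[0,0,0],[-0.0015,0,0.115],0],[[0,0,0],[-0.0015,0,0.13],0],[[0,0,0],[-0.0015,0,0.135],0],[[0,0,0],[-0.0015,0,0.138],0],[[0,0,0],[-0.0015,0,0.138],0],[[0,0,0],[-0.0015,0,0.138],0]]'
python3 look.py i 10
python3 - <<'E'
from h import *
import pickle
a=pickle.load(open('g_scene.pkl','rb'))['image'].astype(int)[130:220,215:275];b=pickle.load(open('i_scene.pkl','rb'))['image'].astype(int)[130:220,215:275]
print('lantern change mean/max',abs(a-b).mean(),abs(a-b).max())
f=[np.float32(cv2.cvtColor(x.astype(np.uint8),cv2.COLOR_RGB2GRAY)) for x in (a,b)]
print(cv2.phaseCorrelate(*f))
E
```

```text
clock: 24.25
tool_pos: [0.4662, 0.0278, 0.0386]
eef_rot: [1.0, -0.001, 0.001, -0.0]
contact_force: [-0.3, -0.3, 0.4]
opening: 0.007
F [-0.1263  0.0763  0.1498] [0.4317 0.3251 0.3439] pos [0.466  0.0278 0.0384] yaw -0.11722541874723877 z [ 0.0002  0.0001 -1.    ] 24.7 0.003910267660393507
lantern change mean/max 1.1732716049382717 14
((0.00711699129867327, 0.027713663940005517), 0.9869846181516294)
```

```bash
python3 -m pendant '[[[0,0,0],[0,0,0.004],0],[[0,0,0],[0,0,0.008],0],[[0,0,0],[0,0,0.01],0],[[0,0,0],[0,0,0.012],0],[[0,0,0],[0,0,0.013],0],[[0,0,0],[0,0,0.014],0],[[0,0,0],[0,0,0.015],0],[[0,0,0],[0,0,0.015],0]]'
python3 -m pendant '[[[0,0,0],[0,0,0.001],0],[[0,0,0],[0,0,0.002],0],[[0,0,0],[0,0,0.003],0],[[0,0,0],[0,0,0.003],0]]'
```

```text
clock: 25.55
tool_pos: [0.4656, 0.0278, 0.0228]
eef_rot: [1.0, -0.001, -0.0, -0.0]
contact_force: [0.9, 0.8, 0.4]
opening: 0.004
clock: 25.95
tool_pos: [0.4656, 0.0278, 0.0198]
eef_rot: [1.0, -0.001, -0.0, -0.0]
contact_force: [0.4, -0.7, -0.6]
opening: 0.003
```

```bash
python3 -m pendant '[[[0,0,0],[0,0,0.001],0],[[0,0,0],[0,0,0.002],0],[[0,0,0],[0,0,0.003],0],[[0,0,0],[0,0,0.003],0]]'
python3 look.py j 6
```

```text
clock: 26.35
tool_pos: [0.4656, 0.0278, 0.0168]
eef_rot: [1.0, -0.001, -0.0, -0.0]
contact_force: [0.6, -0.1, 0.5]
opening: 0.005
F [ 0.3684 -0.0506  0.1047] [0.5967 0.392  0.2133] pos [0.4657 0.0278 0.0169] yaw -0.11307835179571002 z [ 0.  0. -1.] 26.6 0.00817765300061759
```

Run:
```python
from h import *
import pickle
a=pickle.load(open('j_scene.pkl','rb'))['image']
cv2.imwrite('pics/m7.png',cv2.resize(a[150:250,300:420],None,fx=5,fy=5,interpolation=2)[...,::-1])
```

```text
(no output)
```

View pics/m7.png

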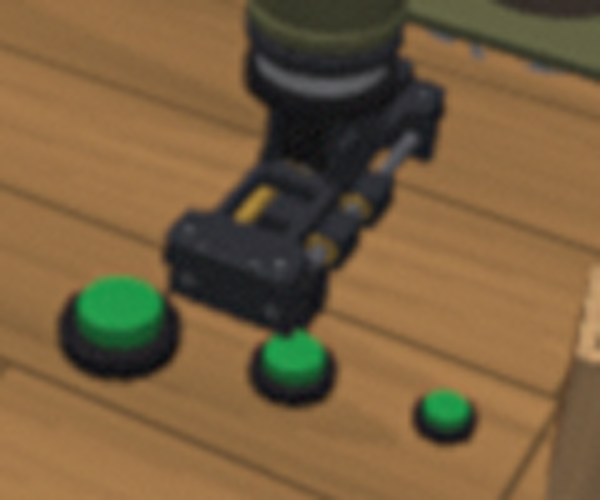

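Run:
```python
from h import *
import pickle
np.set_printoptions(precision=4,suppress=True)
s=pickle.load(open('j_scene.pkl','rb'));st=r.get_state();print(st['tool_pos'],st['contact_force'],st['q'])
p=st['tool_pos']
X=[p-[0,0,.008],p+[0,0,.045],p+[.094,0,.045],p+[-.094,0,.045],[.4665,.0275,.016],p+[.06,0,0]]
print((proj(s,X)-[300,150])*5)
w=snap('wrist')
h=cv2.cvtColor(w['image'],cv2.COLOR_RGB2HSV).astype(int)
gm=((h[...,0]>45)&(h[...,0]<80)&(h[...,1]>130)&(h[...,2]>50)).astype(np.uint8)
n,l,sx,c=cv2.connectedComponentsWithStats(gm)
print(proj(w,[p+[0,0,-.008],[.4665,.0275,.016]]))
print([(c[k],sx[k]) for k in range(1,n) if sx[k,4]>40])
cv2.imwrite('pics/w8.png',w['image'][...,::-1])
```

```text
[0.4657 0.0278 0.0169] [-0.4584 -0.7097 -0.437 ] [-0.1691  0.8595  0.0175  2.1737 -0.1225  0.1091 -0.0379]
[[292.4298 365.0009]
 [299.0662 292.5071]
 [214.3614 397.9411]
 [373.9201 199.3307]
 [292.173  356.289 ]
 [241.9152 420.6364]]
[[316.9088 228.3065]
 [318.2307 233.3894]]
[(array([296.6651,  84.806 ]), array([ 274,   61,   46,   48, 1675], dtype=int32)), (array([316.9725, 227.4614]), array([ 289,  207,   57,   55, 1712], dtype=int32)), (array([328.4587, 362.9222]), array([318, 343,  21,  36, 617], dtype=int32))]
```

The last view shows the button at crop (292,356) with the fingertip still visibly short of it, in agreement with the near-zero force. I'll continue down slowly on force feedback, with no more pictures to view.

```bash
python3 -m pendant '[[[0,0,0],[0,0,0.001],0],[[0,0,0],[0,0,0.002],0],[[0,0,0],[0,0,0.003],0],[[0,0,0],[0,0,0.003],0]]'
python3 - <<'E'
from h import *
import pickle
# finger tip in the scene: dark pixels around button columns
s=snap('scene');im=cv2.cvtColor(s['image'],cv2.COLOR_RGB2HSV)
p=s['st']['tool_pos'];print(p,s['st']['contact_force'],proj(s,[p,p-[0,0,.008],p+[0,0,.02]]))
for v in range(196,232,2): print(v,' '.join('G' if (45<im[v,u,0]<80 and im[v,u,1]>130 and im[v,u,2]>50) else '#' if im[v,u,2]<60 else '.' for u in range(330,376)))
E
```

```text
clock: 27.1
tool_pos: [0.4656, 0.0278, 0.0137]
eef_rot: [1.0, -0.001, -0.0, -0.0]
contact_force: [0.3, -0.4, 0.4]
opening: 0.006
[0.46559831 0.02779419 0.01374646] [ 0.33887931 -0.41814372  0.37617384] [[358.6243753  221.70482035]
 [358.43034635 223.82310568]
 [359.11802887 216.31521479]]
196 . . . . . # . . . . # # # # # # # # # # # # # # # # # # # # # # # # # # # # # # # # . . . .
198 . . . . # # # # # # # # # # # # # # # # # # # # # # # # # # # # . . . . # # # # # . . . . .
200 . . . # # # # # # . . . # # # # # # # # # # # # # # # # # # # . . . . . . # # # # . . . . .
202 . . . # # # # # # # # # # # # # # # # # # # # # # # # # # # # # . . . . . # # . . . . . . .
204 . . . . # # # # # # # # # # # # # # # . . . # # . . . . # # # # # # # # . . . . . . . . . .
206 . . . . # # # # # # # # # # # # # # # # # # # # # # # # # # # # # # # . . . . . . . . . . .
208 G . . . # # # # # # # # # # # # # # # # # # # # # # # # # # # # # # # . . . . . . . . . . .
210 G G G # . . . . . # # # # # # # # # # # # # # # # # # # # # # # # # # . . . . . . . . . . .
212 G G G # # . . . . . . . . . # # # # # 
[... 217 characters left out ...]
 . . . . . . . . . . . . . .
218 # # # # # . . . . . . . . . . . . . . . . . . . G G G G G G G G G . . . . . . . . . . . . .
220 # # # # # . . . . . . . . . . . . . . . . . G G G G G G G G G G G G G . . . . . . . . . . .
222 # # # # . . . . . . . . . . . . . . . . . # G G G G G G G G G G G G G # # . . . . . . . . .
224 # . . . . . . . . . . . . . . . . . . . # # # G G G G G G G G G G G # # # . . . . . . . . .
226 . . . . . . . . . . . . . . . . . . . . . # # # # # G G G G G G # # # # . . . . . . . . . .
228 . . . . . . . . . . . . . . . . . . . . . . # # # # # # # # # # # # # # . . . . . . . . . .
230 . . . . . . . . . . . . . . . . . . . . . . . . . . # # # # # # # . . . . . . . . . . . . .
```

Run:
```python
from h import *
s=snap('wrist');im=cv2.cvtColor(s['image'],cv2.COLOR_RGB2HSV)
p=s['st']['tool_pos'];print(proj(s,[p,p-[0,0,.008],p+[0,0,.02],[.4665,.0275,.018]]))
for v in range(196,300,4): print(v,''.join('G' if (45<im[v,u,0]<80 and im[v,u,1]>130 and im[v,u,2]>50) else '#' if im[v,u,2]<60 else '.' for u in range(270,370,2)))
```

```text
[[316.92530163 233.61727502]
 [316.9118726  228.30658893]
 [316.96389264 248.93004014]
 [318.42474842 237.02520834]]
196 .............######################...............
200 ...........##########################.............
204 .........###############################..........
208 ........##############GGGGG##############.........
212 ......###########GGGGGGGGGGGGGG###########........
216 .....#########GGGGGGGGGGGGGGGGGGGG#########.......
220 .....########GGGGGGGGGGGGGGGGGGGGGG########.......
224 .....#######GGGGGGGGGGGGGGGGGGGGGGGG########......
228 ....#######GGGGGGGGGGGGGGGGGGGGGGGGGG#######......
232 ....######GGGGGGGGGGGGGGGGGGGGGGGGGGGG######......
236 .....#####GGGGGGGGGGGGGGGGGGGGGGGGGGGG######......
240 .....#####GGGGGGGGGGGGGGGGGGGGGGGGGGGG#####.......
244 .....##########G#######G#############G#####.......
248 .......################G#################.........
252 ........###############G################..........
256 ........###############G################..........
260 .......################G################..........
264 ......###################################.........
268 .....##################.##################........
272 #######################.##########################
276 #######################.##########################
280 #######################.##########################
284 #######################.##########################
288 #######################.##########################
292 #######################.##########################
296 #######################.##########################
```

Run:
```python
from h import *
s=snap('wrist');p=s['st']['tool_pos']
for y in(0,.009):
  for z in(.006,.015,.02,.025,.03,.035,.04): print(y,z,proj(s,[[p[0],p[1]+y,z]])[0].round(1),end=' ')
  print()
t=snap('scene')
for z in(.006,.02,.03,.04): print(z,proj(t,[[p[0]+.01,p[1],z],[p[0],p[1]+.009,z]]).round(1).tolist())
```

```text
0 0.006 [316.9 228.4] 0 0.015 [316.9 234.4] 0 0.02 [316.9 238. ] 0 0.025 [316.9 241.8] 0 0.03 [317.  245.7] 0 0.035 [317.  249.9] 0 0.04 [317.  254.4] 
0.009 0.006 [316.9 215.1] 0.009 0.015 [316.9 220.6] 0.009 0.02 [316.9 223.8] 0.009 0.025 [316.9 227.3] 0.009 0.03 [316.9 230.9] 0.009 0.035 [316.9 234.8] 0.009 0.04 [316.9 238.8] 
0.006 [[356.8, 225.9], [361.3, 224.9]]
0.02 [[357.1, 222.2], [361.7, 221.2]]
0.03 [[357.3, 219.5], [362.0, 218.5]]
0.04 [[357.6, 216.7], [362.3, 215.8]]
```

Both views put the closed fingertips well above nominal (about 20–30 mm), so there is room to descend. Going on in small force-checked steps.

```bash
for i in 1; do python3 -m pendant '[[[0,0,0],[0,0,0.001],0],[[0,0,0],[0,0,0.002],0],[[0,0,0],[0,0,0.003],0],[[0,0,0],[0,0,0.004],0],[[0,0,0],[0,0,0.005],0],[[0,0,0],[0,0,0.005],0]]'; done
python3 - <<'E'
from h import *
s=snap('wrist');p=s['st']['tool_pos'];im=cv2.cvtColor(s['image'],cv2.COLOR_RGB2HSV)
print(p,s['st']['contact_force'],s['st']['q'])
for v in range(200,270,4): print(v,''.join('G' if (45<im[v,u,0]<80 and im[v,u,1]>130 and im[v,u,2]>50) else '#' if im[v,u,2]<60 else '.' for u in range(270,370,2)))
E
```

```text
clock: 27.9
tool_pos: [0.4656, 0.0278, 0.0087]
eef_rot: [1.0, -0.001, -0.0, -0.0]
contact_force: [-0.5, 0.2, 0.9]
opening: 0.008
[0.46560756 0.02781396 0.00874664] [-0.49151627  0.16761838  0.87539969] [-0.16725948  0.87695385  0.01436195  2.17469643 -0.12295834  0.09085351
 -0.03754344]
200 ............########################..............
204 ..........#############################...........
208 ........################################..........
212 .......#############GGGGGGGGG############.........
216 ......##########GGGGGGGGGGGGGGGGG##########.......
220 .....#########GGGGGGGGGGGGGGGGGGGG#########.......
224 ....#########GGGGGGGGGGGGGGGGGGGGGGG########......
228 ....#######GGGGGGGGGGGGGGGGGGGGGGGGGG#######......
232 ....#######GGGGGGGGGGGGGGGGGGGGGGGGGGG######......
236 ....######GGGGGGGGGGGGGGGGGGGGGGGGGGGG######......
240 ....######GGGGGGGGGGGGGGGGGGGGGGGGGGGGG#####......
244 .....##########G#######G#############GG####.......
248 .....##################G###################.......
252 .......################G##################........
256 ........###############G################..........
260 .......################G################..........
264 ......#################G#################.........
268 .....#####################################........
```

```bash
python3 -m pendant '[[[0,0,0],[0,0,-0.005],0],[[0,0,0],[0,0,-0.01],0],[[0,-0.04,0],[-0.004,0,-0.01],0],[[0,-0.08,0],[-0.008,0,-0.01],0],[[0,-0.12,0],[-0.01,0,-0.01],0],[[0,-0.12,0],[-0.01,0,-0.01],0],[[0,-0.12,0],[-0.01,0,-0.01],0]]'
cat > v.py <<'E'
from h import *
import sys
np.set_printoptions(precision=4,suppress=True)
f=[]
for i in range(4): s=snap('scene');f.append(s['st']['contact_force'])
p=s['st']['tool_pos'];im=cv2.cvtColor(s['image'],cv2.COLOR_RGB2HSV)
print(p,np.mean(f,0),s['st']['q'],Ro.from_quat(s['st']['eef_rot']).as_matrix()[:,2])
for v in range(204,232): print(v,''.join('G' if (45<im[v,u,0]<80 and im[v,u,1]>130 and im[v,u,2]>50) else '#' if im[v,u,2]<60 else '.' for u in range(330,380)))
E
python3 v.py
```

```text
clock: 28.65
tool_pos: [0.4558, 0.0278, 0.0192]
eef_rot: [0.998, -0.001, -0.059, -0.0]
contact_force: [0.1, -1.1, 0.1]
opening: 0.006
[0.4551 0.0278 0.0191] [ 0.1281 -0.0298  0.4689] [-0.1626  0.8707  0.0239  2.0804 -0.1177  0.3115 -0.0338] [-0.1199  0.0003 -0.9928]
204 ..#######.####################...####.............
205 ..#############.###############..###..............
206 ...################...#...##########..............
207 ....##############....#....#########..............
208 G...###############.......#########...............
209 GG.####################..##########...............
210 GGG################################...............
211 GGG###############################................
212 GGG###...########################.................
213 GGG###......#################.##..................
214 GG####........###############.....................
215 GG####...........############.....................
216 G#####.............##########.....................
217 G#####...............#######GGG...................
218 ######................######GGGGG.................
219 #####..................GGGG#GGGGGG................
220 #####.................GGGGGGGGGGGGG...............
221 ####.................#GGGGGGGGGGGGG#..............
222 ####.................#GGGGGGGGGGGGG##.............
223 ##..................###GGGGGGGGGGGG##.............
224 #...................###.GGGGGGGGGG###.............
225 ....................####GGGGGGGGGG###.............
226 .....................#####.GGGGG#####.............
227 .....................###############..............
228 ......................##############..............
229 .......................############...............
230 .........................########.................
231 ..................................................
```

```bash
python3 -m pendant '[[[0,0,0],[0.0002,0,0.002],0],[[0,0,0],[0.0005,0,0.004],0],[[0,0,0],[0.0007,0,0.006],0],[[0,0,0],[0.001,0,0.008],0],[[0,0,0],[0.0012,0,0.01],0],[[0,0,0],[0.0014,0,0.012],0],[[0,0,0],[0.0014,0,0.012],0]]'
python3 v.py
```

```text
clock: 29.55
tool_pos: [0.4555, 0.0278, 0.0065]
eef_rot: [0.998, -0.001, -0.06, -0.0]
contact_force: [-0.8, 0.4, 0.2]
opening: 0.005
[0.4556 0.0278 0.0068] [-0.2271  0.1438  0.0825] [-0.1601  0.8952  0.0201  2.0804 -0.1186  0.2867 -0.0329] [-0.1197  0.0003 -0.9928]
204 ....#...#######################.....###...........
205 .......#######################......###...........
206 ...#..#...####################......##............
207 ..#####....##################....####.............
208 GG######..####################..####..............
209 GG#################.###########.####..............
210 GGG###########..##...##..##########...............
211 GGG##############....##..##########...............
212 GGG###############.......##########...............
213 GGG###################...#########................
214 GG###############################.................
215 GG###############################.................
216 GG####...#######################..................
217 G#####......################GGGG..................
218 ######........##############GGGGG.................
219 #####............###########GGGGGG................
220 #####..............#########GGGGGGG...............
221 ####................########GGGGGGG#..............
222 ####................########GGGGGGG##.............
223 ##..................####G##GGGGGGGG##.............
224 #...................####GGGGGGGGGG###.............
225 ....................####GGGGGGGGGG###.............
226 .....................#####GGGGGG####..............
227 .....................###############..............
228 ......................##############..............
229 .......................############...............
230 .........................########.................
231 ..................................................
```

```bash
python3 -m pendant '[[[0,0,0],[0.0001,0,0.001],0],[[0,0,0],[0.0002,0,0.002],0],[[0,0,0],[0.0004,0,0.003],0],[[0,0,0],[0.0005,0,0.004],0],[[0,0,0],[0.0005,0,0.004],0]]'
python3 v.py
```

```text
clock: 30.25
tool_pos: [0.4556, 0.0278, 0.0026]
eef_rot: [0.998, -0.001, -0.06, -0.0]
contact_force: [0.2, -0.1, -0.0]
opening: 0.006
[0.4556 0.0278 0.0028] [0.1928 0.0875 0.0742] [-0.1594  0.9033  0.0188  2.0805 -0.1188  0.2785 -0.0326] [-0.1197  0.0003 -0.9928]
204 ....##..######################.....#####..........
205 ...##...######################......###...........
206 ...#...#######################......###...........
207 .......#..####################......##............
208 GG#####....##################......##.............
209 GG######...##################....###..............
210 GG############################..####..............
211 GGG##############..###########.####...............
212 GGG##############....###..##########..............
213 GGG###############.......##########...............
214 GG###################...##########................
215 GG################################................
216 G################################.................
217 G#####...#######################..................
218 ######.....##################GGGG.................
219 #####.........##############GGGGGG................
220 #####...........############GGGGGGG...............
221 ####...............#########GGGGGGG...............
222 ####................########GGGGGGG##.............
223 ##..................########GGGGGGG##.............
224 ....................#######.GGGGGG###.............
225 ....................#######GGGGGGG###.............
226 .....................######GGGGG#####.............
227 .....................###############..............
228 ......................##############..............
229 .......................############...............
230 .........................########.................
231 ..................................................
```

```bash
python3 -m pendant '[[[0,0,0],[0.0001,0,0.001],0],[[0,0,0],[0.0002,0,0.002],0],[[0,0,0],[0.0004,0,0.003],0],[[0,0,0],[0.0005,0,0.004],0],[[0,0,0],[0.0005,0,0.004],0]]'
python3 v.py
python3 - <<'E'
from h import *
s=snap('wrist');p=s['st']['tool_pos'];im=cv2.cvtColor(s['image'],cv2.COLOR_RGB2HSV)
for v in range(200,270,4): print(v,''.join('G' if (45<im[v,u,0]<80 and im[v,u,1]>130 and im[v,u,2]>50) else '#' if im[v,u,2]<60 else '.' for u in range(270,370,2)))
E
```

```text
clock: 30.95
tool_pos: [0.4556, 0.0278, -0.0014]
eef_rot: [0.998, -0.001, -0.06, -0.0]
contact_force: [-1.2, -0.4, -0.7]
opening: 0.006
[ 0.4556  0.0278 -0.0012] [-0.012   0.3213 -0.1088] [-0.1586  0.9113  0.0176  2.0806 -0.1191  0.2703 -0.0323] [-0.1197  0.0003 -0.9928]
204 .....###########.##############...######..........
205 ....##.#######################.....#####..........
206 ....#...######################......####..........
207 ...#....######################......###...........
208 G......#######################......##............
209 GG###########################.......#.............
210 GG######.####################....###..............
211 GG###########################...####..............
212 GG#############.##..###..###########..............
213 GGG##############....##...#########...............
214 GG################.......##########...............
215 GG##################....##########................
216 GG#####################.##########................
217 G################################.................
218 ######..########################G.................
219
[... 1001 characters left out ...]
...############GGGGGGGGGGGG#############
224 ............##########GGGGGGGGGGGGGGGGGGG#########
228 ...........#########GGGGGGGGGGGGGGGGGGGGGGG#######
232 ...........########GGGGGGGGGGGGGGGGGGGGGGGGG######
236 ...........######GGGGGGGGGGGGGGGGGGGGGGGGGGGG#####
240 ..........#######GGGGGGGGGGGGGGGGGGGGGGGGGGGGG####
244 ..........#############G#############GGGGGGGGG####
248 .........##############G##############GGGGGGGG####
252 ........###############G##############GGGGGGGGG###
256 ........###############G###############GGGGGGG####
260 .......################G################GGGGGG####
264 ......#################G#################GGGG#####
268 .....##################G##################G.####..
```

```bash
python3 -m pendant '[[[0,0,0],[0.0001,0,0.001],0],[[0,0,0],[0.0002,0,0.002],0],[[0,0,0],[0.0004,0,0.003],0],[[0,0,0],[0.0005,0,0.004],0],[[0,0,0],[0.0005,0,0.004],0]]'
python3 v.py | head -1
```

```text
clock: 31.7
tool_pos: [0.4556, 0.0278, -0.0054]
eef_rot: [0.998, -0.001, -0.06, -0.0]
contact_force: [0.7, 0.3, 0.3]
opening: -0.0
[ 0.4557  0.0278 -0.0053] [ 0.1625 -0.1671  0.5433] [-0.1579  0.9194  0.0163  2.0805 -0.1193  0.2622 -0.032 ] [-0.1197  0.0003 -0.9928]
```

```bash
python3 -m pendant '[[[0,0,0],[0.0001,0,0.001],0],[[0,0,0],[0.0002,0,0.002],0],[[0,0,0],[0.0004,0,0.003],0],[[0,0,0],[0.0004,0,0.003],0]]'
python3 v.py
```

```text
clock: 32.3
tool_pos: [0.4558, 0.0278, -0.0083]
eef_rot: [0.998, -0.001, -0.06, -0.0]
contact_force: [0.4, 0.7, 2.0]
opening: 0.004
[ 0.4557  0.0278 -0.0082] [0.4063 0.0951 2.2996] [-0.1573  0.9253  0.0155  2.0804 -0.1195  0.2563 -0.0319] [-0.1196  0.0003 -0.9928]
204 ...........####.....####################..........
205 ......#########.....####################..........
206 .....##########....############...######..........
207 ....##.#######################.....#####..........
208 G..##...######################......###...........
209 GG.#....######################......###...........
210 GG.#....######################......##............
211 GG###.....####################......#.............
212 GG#####...###################....####.............
213 GG###########################...####..............
214 GG############################.####...............
215 GG###############...##....#########...............
216 G################....##...#########...............
217 G#################.#.....#########................
218 ######################..##########................
219 ################################GG................
220 #####...########################GGG...............
221 ####......##################GGGGGGG...............
222 ####.........##############GGGGGGGGG#.............
223 ##.............############GGGGGGGG##.............
224 ..................#########GGGGGGGG##.............
225 ...................#########GGGGGG###.............
226 .....................#######GGGG####..............
227 .....................###############..............
228 ......................##############..............
229 .......................############...............
230 .........................########.................
231 ..................................................
```

Contact at 2.3 N; pressing on to the stop.

```bash
python3 -m pendant '[[[0,0,0],[0.0001,0,0.001],0],[[0,0,0],[0.0002,0,0.002],0],[[0,0,0],[0.0004,0,0.003],0],[[0,0,0],[0.0004,0,0.0035],0],[[0,0,0],[0.0004,0,0.0035],0]]'
python3 v.py | head -1
```

```text
clock: 33.0
tool_pos: [0.4557, 0.0278, -0.0117]
eef_rot: [0.998, -0.001, -0.06, -0.0]
contact_force: [0.9, -0.9, 3.5]
opening: 0.005
[ 0.4557  0.0278 -0.0117] [ 0.1102 -0.4124  4.3759] [-0.1567  0.9323  0.0144  2.0803 -0.1197  0.2492 -0.0317] [-0.1196  0.0003 -0.9928]
```

```bash
python3 -m pendant '[[[0,0,0],[0.0001,0,0.0005],0],[[0,0,0],[0.0001,0,0.001],0],[[0,0,0],[0.0002,0,0.0015],0],[[0,0,0],[0.0002,0,0.0015],0]]'
python3 v.py | head -1
```

```text
clock: 33.6
tool_pos: [0.4558, 0.0278, -0.0122]
eef_rot: [0.998, -0.001, -0.06, -0.0]
contact_force: [-1.2, 1.2, 17.4]
opening: 0.006
[ 0.4558  0.0278 -0.0122] [-0.8279  0.4498 17.4908] [-0.1565  0.9331  0.0141  2.0807 -0.1198  0.2477 -0.0316] [-0.1192  0.0004 -0.9929]
```

Hard stop reached (17 N, well under 40 N), so the button is fully down. Releasing.

```bash
python3 -m pendant '[[[0,0,0],[-0.0002,0,-0.002],0],[[0,0,0],[-0.0006,0,-0.005],0],[[0,0,0],[-0.001,0,-0.008],0],[[0,0,0],[-0.0018,0,-0.015],0],[[0,0,0],[-0.0036,0,-0.03],0],[[0,0,0],[-0.006,0,-0.05],0],[[0,0,0],[-0.01,0,-0.08],0],[[0,0,0],[-0.014,0,-0.12],0],[[0,0,0],[-0.014,0,-0.12],0],[[0,0,0],[-0.014,0,-0.12],0]]'
python3 look.py k 6
python3 - <<'E'
from h import *
import pickle
np.set_printoptions(precision=4,suppress=True)
a=pickle.load(open('g_scene.pkl','rb'));b=pickle.load(open('k_scene.pkl','rb'))
f=[np.float32(cv2.cvtColor(x['image'][130:220,215:275],cv2.COLOR_RGB2GRAY)) for x in (a,b)];print('lantern shift px',cv2.phaseCorrelate(*f))
def btn(s):
    h=cv2.cvtColor(s['image'],cv2.COLOR_RGB2HSV).astype(int);gm=((h[...,0]>45)&(h[...,0]<80)&(h[...,1]>130)&(h[...,2]>50)).astype(np.uint8)
    n,l,st,c=cv2.connectedComponentsWithStats(gm);return [(c[k].round(1).tolist(),int(st[k,4])) for k in range(1,n) if st[k,4]>40]
s0=pickle.load(open('scene.pkl','rb'));print(btn(s0),btn(b))
d=abs(s0['image'].astype(int)-b['image']).max(2)
for n,(x0,y0,x1,y1) in dict(sander=(252,260,305,302),box_a=(415,262,475,330),box_b=(405,200,452,260)).items(): print(n,d[y0:y1,x0:x1].mean())
E
```

```text
clock: 34.8
tool_pos: [0.4566, 0.0279, 0.1081]
eef_rot: [0.998, -0.001, -0.059, -0.0]
contact_force: [-0.3, 0.1, -0.2]
opening: 0.009
F [ 0.0823  0.0828 -0.1081] [0.5318 0.2697 0.2102] pos [0.4556 0.0278 0.1069] yaw -0.110182900573173 z [-0.122   0.0001 -0.9925] 35.05 0.0016128076759444284
lantern shift px ((0.05656992295513774, 0.022312482061401795), 0.9925664417831986)
[([612.0, 208.0], 981), ([323.5, 212.2], 197), ([358.2, 221.5], 102), ([388.9, 231.8], 52)] [([612.1, 208.0], 979), ([323.5, 212.3], 195), ([358.2, 221.6], 103), ([388.7, 231.8], 56)]
sander 3.4258760107816713
box_a 3.2708333333333335
box_b 3.279787234042553
```

The button is back up, the lantern hasn't moved, and the bystanders are unchanged (differences at noise level). Handing in.

```bash
python3 -c "
from plant import r
print(r.finish_job())"
```

```text
the job is handed in; nothing more can be done
None
```

The lantern is hanging by its bar in the dip of the check scale's hook. The middle green button has been pressed to its stop and has come back up. The job was handed in at about 35 s; no verdict was reported.

**Hanging:**
- I lowered the lantern at 10–15 mm/s once it met the hook, and it weighed about 3.5 N.
- I opened the jaws only when the measured vertical force had fallen to about 0 N, so the hook carried the full weight.
- Just before release there was a small sideways force of about 0.6 N, barely above sensor noise. I left it alone.

**Recording:**
- The lantern was still before the press, shifting less than 0.05 px between two pictures.
- The button took 4.4 N near the bottom and 17 N at the hard stop.

**Last checks:**
- The lantern shifted less than 0.1 px between before and after the press.
- All three buttons were back at their original image positions.
- The sander and both boxes were unchanged.
- The robot was touching nothing.

**What disagreed:** The fingertips met the button about 25 mm later than the stated 8 mm lead implied. I found contact by force instead, and tilted the tool about 7° during the press to stay clear of a joint limit. By the same offset, the jaws probably held the red grip nearer its top than planned.

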